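Gauge the tube carriers and reject the tight one

ROBOT

A 7-joint arm with a two-finger parallel gripper is mounted at the origin on the work surface. World frame = base frame: x ahead of the robot, y to its left, z up, the work surface at z = 0. Lengths are in m, angles in rad, forces in N, time in s.
With the tool pointing down it reaches from about 0.4 to 0.875 m from the base axis. Payload 4.4 kg.
Tool frame: the origin (TCP) lies between the finger pads; the fingertips stand 14 mm ahead of it and the grasp point (between the pads) lies 5 mm behind it (env.finger_overhang is the distance from the TCP to the fingertips, in m); z points along the fingers, y is the line along which they close (so a half turn about z gives the same grasp; the last joint's range is limited). The gripper opens to 85 mm and grips with 20 to 120 N. Pads are 22 mm wide; open, the fingers measure 114 mm over their backs; the gripper's body (76 mm by 85 mm) begins 54 mm behind the grasp point. The pads swing forward as they close: fully open they stand 13 mm farther back than shut.
Start: joints at [1.213, 0.628, 0.038, 1.517, -0.027, 0.996, -0.02], TCP at [0.187, -0.623, 0.215] pointing down, gripper open.
Joint ranges: [-3.06, 3.06], [-0.37, 2.12], [-1.25, 1.32], [0.18, 2.47], [-1.1, 4.24], [0.23, 1.98], [-2.94, 2.94]. Speed limits (rad/s): [2.57, 2.57, 3.14, 3.14, 3.14, 3.14, 3.14].

INTERFACE

Orientations are given as a unit quaternion [w, x, y, z].
In Python, from bench import env gives the robot as it stands. The module is installed in compiled form; this text tells all that it offers.
- The arm moves only by the shell command python3 -m handwheel 'ROWS' [OPENING] [FORCE]. ROWS is JSON, one flat list of numbers, 4 for each row, row after row: the shift along the tool's x, y, z in mm, then the turn about the tool's z in rad. In form: [x, y, z, twist, x, y, z, twist, ...]. A call has 1 to 12 rows; each row is the pose to reach, as a shift and turn from the pose commanded when the call began, along the tool's axes at that moment; what a row does not reach only later rows make up. A row lasts 1/10 s, in which the tool goes at most 50 mm and 8.59 degrees, less where a joint would pass 70% of its speed; a pose out of reach is approached as far as the arm can. A call with a gripper value outside its range is refused whole. OPENING is the closure, from -1 (fully open) to 1 (shut), set as the call begins (- or left out, the last holds). The fingers move at their own pace and stop on an object; FORCE is the grip in N (left out, the last holds). Time passes only in rows, so rows that repeat a pose let the fingers close. It gives the time, the measured TCP pose, the force, the opening and the grip force at its end, in the units of the state.
- env.get_obs(): the state, without advancing time (a new reading comes with each control period).
- env.snapshot(name): name is "scene" or "top"; returns (picture, depth): 480x640x3 uint8, blue, green, red; 480x640 float32, m along the optical axis (not along the pixel's ray), 0 where there is no reading.
- env.camera_params(name): a dict with "fovy" (degrees; the focal length in pixels is half the picture's height over the tangent of half this angle, whatever the lens; pixels are square), "cx", "cy" (the principal point, pixels), "R" (3x3) and "t" (3): a world point X has camera coordinates R X + t. Camera axes: x right, y down, z forward; pixel columns grow to the right and rows downward; lengths in m; the calibration is good to about 2 mm. A picture is of the moment at which its call begins. camera_params takes no time and is no camera call.
- env.finish_job(): hands the job in; it is judged then, once.
The state is a dict: "t": time; "joints": joint angles; "dq": joint speeds; "joint_torque": joint torques, N m; "tcp_pos": TCP position; "orientation": TCP orientation; "wrist_force": force on the tool from outside, world axes, zero at the start; "wrist_torque": the same for the moment, N m; "width": finger opening in m; "finger_force": force on a finger pad.
Only numpy, scipy, OpenCV 4.12 (cv2) and the standard library are available. Lean on these libraries where they do the work, as an engineer would, in place of code of your own. Each camera call takes 0.05 s, during which the arm holds its last target. There are 200 camera calls.

TASK

Take the pin gauge out of its stand and try it in each of the three tube carriers, working along the rack from its blue end so that none is missed: let it down until its collar sits on the carrier or it will go no further, and press only lightly, never forcing it. Put the gauge back in its stand, fully home, and set the carrier it would not go into down gently, upright, in the red reject tray; leave the good carriers standing in their pockets and disturb nothing else on the desk.

Things in the scene. Friction and masses are not known exactly. Their poses are not given: they have to be found in the camera images.
- gauge: Go gauge, upright in its stand, 99 mm long, 110 g: steel pin 15 mm wide and 34 mm long (1 mm chamfer at the tip), collar 26 mm wide and 5 mm thick, round aluminium handle 20 mm wide and 60 mm long with a green ring near its top. Origin at the centre of the pin's tip, z towards the handle (collar's underside at z = 34 mm, handle from 39 to 99 mm).
- gauge_tip (a point): Centre of the tip of the gauge's pin.
- gauge_collar (a point): Centre of the underside of the gauge's collar, 34 mm up from the tip.
- stand: Gauge stand, fixed: a white block 64 x 64 x 48 mm on a green foot plate 84 x 84 x 6 mm, origin under its centre, z up; a hole 17.5 mm wide and 38 mm deep in the middle of its top. The gauge hangs in it by its collar.
- stand_mouth (a point): Centre of the stand's hole, level with the block's top (48 mm above the table).
- rack: Carrier rack, fixed: an aluminium bar 70 mm (x) by 226 mm (y) by 22 mm high with three round pockets 46 mm wide and 14 mm deep in a row along its y axis at 72 mm spacing, and a blue end piece (14 mm more, 25 mm high) at its +y end. Origin under the middle pocket, z up.
- pocket_1 (a point): Centre of the floor of the pocket next to the blue end (8 mm above the table); a carrier's underside rests here.
- pocket_2 (a point): The same for the middle pocket.
- pocket_3 (a point): The same for the last pocket, farthest from the blue end.
- carrier_a: Tube carrier, one of three that look alike: black cylinder 42 mm wide, 45 mm high, 130 g, white collar on top, loose in its pocket (2 mm play). Origin: centre of underside, z up. Blind bore 16 mm wide, 40 mm deep, mouth chamfered 1.5 mm; in one, no telling which, a black sleeve (11 mm bore, 30 g) for thinner tubes is stuck 12 mm down: there the pin stops, gauge collar 22 mm above the top.
- carrier_b: Tube carrier, one of three that look alike: black cylinder 42 mm wide, 45 mm high, 130 g, white collar on top, loose in its pocket (2 mm play). Origin: centre of underside, z up. Blind bore 16 mm wide, 40 mm deep, mouth chamfered 1.5 mm; in one, no telling which, a black sleeve (11 mm bore, 30 g) for thinner tubes is stuck 12 mm down: there the pin stops, gauge collar 22 mm above the top.
- carrier_c: Tube carrier, one of three that look alike: black cylinder 42 mm wide, 45 mm high, 130 g, white collar on top, loose in its pocket (2 mm play). Origin: centre of underside, z up. Blind bore 16 mm wide, 40 mm deep, mouth chamfered 1.5 mm; in one, no telling which, a black sleeve (11 mm bore, 30 g) for thinner tubes is stuck 12 mm down: there the pin stops, gauge collar 22 mm above the top.
- reject_tray: Reject tray, fixed: an open red tray 150 x 150 mm outside and 25 mm high, walls and floor 4 mm thick. Origin under its centre, z up.
- marker: Marker pen lying on the desk between robot and rack, 135 mm long, 16 mm thick, white with a black cap; to be left alone. Origin at the middle of its underside, length along x.
- ballpen: Blue ballpoint lying on the desk, 145 mm long, 10 mm thick; to be left alone. Origin at the middle of its underside, length along x.
- tube_1: Capped sample tube, 18 mm wide over its white cap, 82 mm long, standing in a blue block (50 x 110 x 40 mm) behind the rack, cap upwards, its top 88 mm above the desk; to be left alone. Origin at its foot.
- tube_2: The second capped tube in the same block, alike; to be left alone. Origin at its foot.

How it is judged:
By the outcome, as a careful person would: the job done as asked, in the order asked, and still so for the second after the job is handed in, with the robot touching nothing.
It also fails if it takes over 72 s, if anything falls off the work surface, if the arm or the gripper's body presses on something with over 40 N, if the wrist force passes 120 N, or if a joint passes its speed limit or range.

## Working session

There is one attempt and no reset: what is moved stays moved. The work goes in short steps, Python scripts to look and compute and a shell command to move; the robot and the scene stay as the last step left them, time stands still between calls to the robot, and variables do not carry over. Pictures are saved under pics/ and viewed, at most 10 in all, crops included, and the job is handed in when it is done.

```bash
mkdir -p pics
cat > h.py <<'E'
import numpy as np, cv2
from bench import env
def cam(n):
    p=env.camera_params(n); f=240/np.tan(np.radians(p['fovy'])/2)
    return f,p['cx'],p['cy'],np.array(p['R']),np.array(p['t'])
def ray(n,u,v):
    f,cx,cy,R,t=cam(n); d=R.T@np.array([(u-cx)/f,(v-cy)/f,1]); return -R.T@t,d
def at(n,u,v,z):
    o,d=ray(n,u,v); return o+d*(z-o[2])/d[2]
def proj(n,X):
    f,cx,cy,R,t=cam(n); c=R@np.array(X)+t; return c[0]/c[2]*f+cx,c[1]/c[2]*f+cy
def pt(n,u,v,D):
    o,d=ray(n,u,v); return o+d*D[int(v),int(u)]
def tri(a,b):
    A=[];B=[]
    for n,u,v in (a,b):
        o,d=ray(n,u,v); d=d/np.linalg.norm(d); P=np.eye(3)-np.outer(d,d); A.append(P);B.append(P@o)
    return np.linalg.lstsq(np.vstack(A),np.hstack(B),rcond=None)[0]
E
python3 - <<'E'
from h import *
for n in('scene','top'):
    im,D=env.snapshot(n); cv2.imwrite(f'pics/{n}.png',im); np.save(n,D)
    p=env.camera_params(n);print(n,p, -np.array(p['R']).T@p['t'])
print(env.get_obs())
E
```

```text
scene {'fovy': 43.03072154026298, 'cx': 309.447833907541, 'cy': 242.97332982595103, 'R': array([[ 0.36113755,  0.9324893 ,  0.00658546],
       [ 0.73717491, -0.28115629, -0.61443005],
       [-0.57109791,  0.2267484 , -0.78894382]]), 't': array([-0.21916539, -0.38837856,  1.40909077])} [ 1.17018057 -0.22433477  0.87450529]
top {'fovy': 46.84200783789916, 'cx': 314.60567163865545, 'cy': 230.57199108497267, 'R': array([[-0.0139755 , -0.99973703,  0.01818147],
       [-0.99689809,  0.01252273, -0.07770064],
       [ 0.07745252, -0.01921097, -0.99681094]]), 't': array([-0.00639194,  0.58089187,  1.02612401])} [0.49952477 0.00604823 1.06810352]
{'t': 0.1, 'joints': array([ 1.21321512,  0.62922209,  0.03843941,  1.51825684, -0.02694847,
        0.99628255, -0.02002692]), 'dq': array([-0.00091849, -0.00199134,  0.00061767, -0.00450073, -0.00026367,
        0.00171217, -0.00143551]), 'joint_torque': array([ 3.87301377e-03, -5.64533687e+01,  1.23159718e+00, -1.93972260e+01,
        1.15711440e-02,  5.42954192e-03, -4.08138487e-05]), 'tcp_pos': array([ 0.18683131, -0.62197408,  0.21430498]), 'orientation': array([-8.12397298e-04,  9.89376077e-01,  1.45376397e-01, -1.46952990e-04]), 'wrist_force': array([ 0.25280392, -0.72665429, -0.03681343]), 'wrist_torque': array([-0.04012468, -0.00447035,  0.05340738]), 'finger_force': 0.0, 'width': 0.08560936286357941}
```

View pics/scene.png

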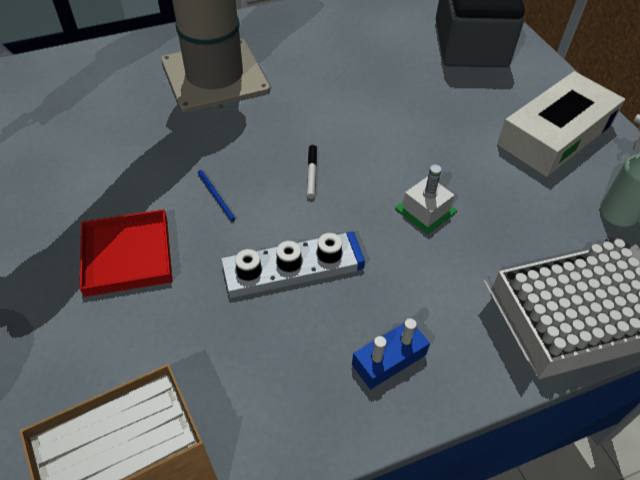

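View pics/top.png

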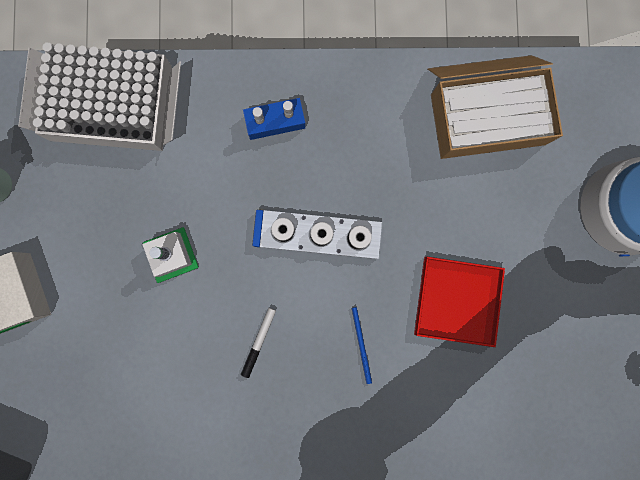

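The scene view shows the gauge top at about (433,170), the carriers at (248,259), (289,250) and (330,242), and the tray at about (125,252). In the top view the gauge is at (160,253), the carriers are at (283,229), (321,233) and (360,237) with the blue end on the left, and the tray is at about (460,302). Next I'll take enlarged crops.

Run:
```python
from h import *
s=cv2.imread('pics/scene.png');t=cv2.imread('pics/top.png')
def c(im,x,y,w,h,k=5):
    o=cv2.resize(im[y:y+h,x:x+w],None,fx=k,fy=k,interpolation=cv2.INTER_CUBIC)
    for i in range(0,w,10): cv2.line(o,(i*k,0),(i*k,8 if i%50 else 16),(0,255,255),1)
    for i in range(0,h,10): cv2.line(o,(0,i*k),(8,i*k),(0,255,255),1)
    return o
cv2.imwrite('pics/c1.png',np.vstack([c(s,220,225,160,60),c(t,240,205,160,60)]))
cv2.imwrite('pics/c2.png',np.hstack([c(s,390,155,80,90),c(t,130,210,80,90)]))
```

```text
(no output)
```

View pics/c1.png

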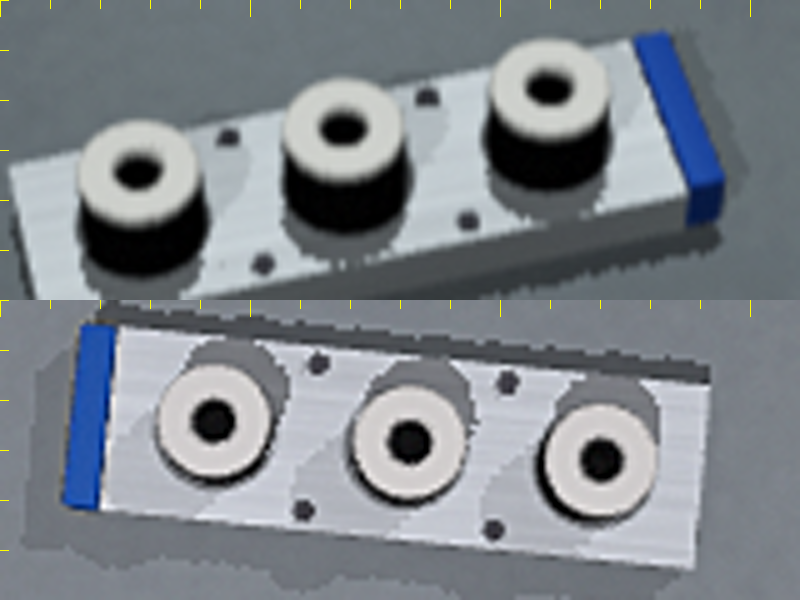

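View pics/c2.png

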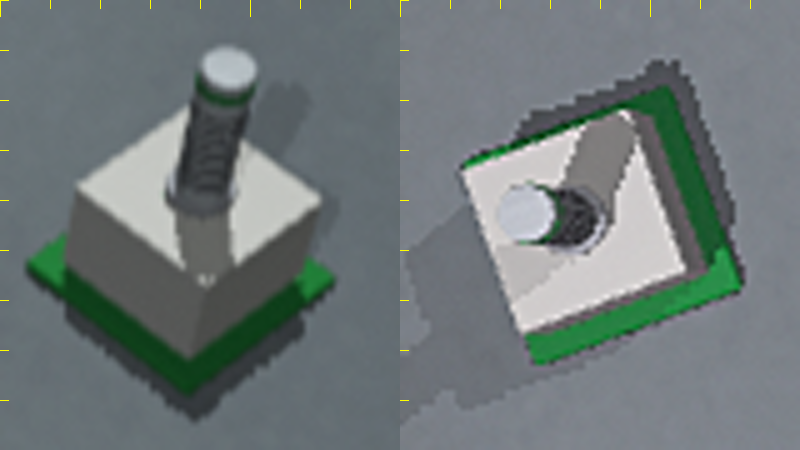

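The crops show the carrier collars and bores clearly. The gauge top is at (228,69) in the scene crop and (526,213) in the top crop, and the stand's block corners are visible in both. Now I'll triangulate these points.

Run:
```python
from h import *
np.set_printoptions(precision=4,suppress=True)
S=lambda p,x0,y0:(x0+(p[0]+.5)/5-.5,y0+(p[1]+.5)/5-.5)
def T(sp,tp,so,to):
    a=S(sp,*so);b=S(tp,*to); return tri(('scene',*a),('top',*b)),a,b
DS,DT=np.load('scene.npy'),np.load('top.npy')
so,to=(220,225),(240,205)
for n,sp,tp in(('c1',(549,88.5),(214,120)),('c2',(343.5,130),(409,141.5)),('c3',(139.5,172),(601.5,160))):
    X,a,b=T(sp,tp,so,to); e=proj('top',X)-np.array(b)
    print(n,X,'reproj',e,'z53: S',at('scene',*a,.053)[:2],'T',at('top',*b,.053)[:2])
so,to=(390,155),(130,210)
for n,sp,tp,z in(('g',(228,69),(126,213),.113),('A',(207,285),(62,168),.048),('B',(322,202),(232,110),.048),('C',(77,185),(124,333),.048)):
    X,a,b=T(sp,tp,so,to); e=proj('top',X)-np.array(b)
    print(n,X,e,'S',at('scene',*a,z)[:2],'T',at('top',*b,z)[:2])
print('block D',at('top',*S((286,268),*to),.048))
# tray rim in top
R=np.array([at('top',u,v,.025) for u,v in((425,256),(504,264.5),(496,346.5),(414.5,335))]);print(R,R.mean(0))
# depth clouds
def cloud(n,D,x,y,w,h):
    P=[]
    for v in range(y,y+h):
        for u in range(x,x+w):
            if D[v,u]>0:P.append(pt(n,u,v,D))
    return np.array(P)
for n,D,bx in(('top',DT,(145,238,35,35)),('scene',DS,(420,160,30,20))):
    P=cloud(n,D,*bx); Q=P[P[:,2]>.10]; print(n,'gauge',np.median(Q,0),len(Q), np.sort(Q[:,2])[-5:] if len(Q) else '')
for n,D,bxs in(('top',DT,((270,215,26,30),(308,219,26,30),(347,223,26,30))),('scene',DS,((316,230,28,26),(275,238,28,26),(234,246,28,26)))):
    for bx in bxs:
        P=cloud(n,D,*bx);Q=P[P[:,2]>.045]; print(n,'car',(Q.max(0)+Q.min(0))/2,Q.mean(0),len(Q))
P=cloud('top',DT,405,250,110,105);Q=P[P[:,2]>.02];print('tray rim',(Q.max(0)+Q.min(0))/2,Q.mean(0))
P=cloud('top',DT,235,85,75,60);print('tubes',P[P[:,2]>.08].mean(0))
```

```text
c1 [0.5831 0.0457 0.0485] reproj [0.018  0.0064] z53: S [0.5863 0.0442] T [0.5828 0.0456]
c2 [ 0.5743 -0.0262  0.0478] reproj [0.066  0.0215] z53: S [ 0.578  -0.0276] T [ 0.574  -0.0259]
c3 [ 0.5666 -0.0969  0.0481] reproj [-0.1288 -0.0385] z53: S [ 0.5703 -0.0974] T [ 0.5662 -0.0967]
g [0.5401 0.2631 0.1096] [0.0602 0.0236] S [0.5429 0.2608] T [0.54   0.2623]
A [0.5542 0.2931 0.0034] [12.0959  3.9837] S [0.5831 0.243 ] T [0.5595 0.3032]
B [0.587  0.2524 0.0894] [-11.7794  -5.5875] S [0.5624 0.3017] T [0.5801 0.2413]
C [0.4916 0.269  0.0046] [11.9912  3.6972] S [0.5227 0.2213] T [0.4989 0.2801]
block D [0.5218 0.2213 0.048 ]
[[ 0.5298 -0.2219  0.025 ]
 [ 0.5117 -0.3714  0.025 ]
 [ 0.359  -0.3501  0.025 ]
 [ 0.3826 -0.1979  0.025 ]] [ 0.4458 -0.2853  0.025 ]
top gauge [0.5403 0.2606 0.1125] 125 [0.1163 0.1165 0.1167 0.1175 0.1175]
scene gauge [0.5453 0.2587 0.1126] 137 [0.1165 0.1165 0.117  0.1173 0.1187]
top car [0.5824 0.0464 0.0518] [0.5826 0.046  0.0529] 355Traceback (most recent call last):
  File "<stdin>", line 29, in <module>
  File "<stdin>", line 23, in cloud
  File "h.py", line 13, in pt
    o,d=ray(n,u,v); return o+d*D[int(v),int(u)]
        ~~~^^^^^^^
  File "h.py", line 7, in ray
    f,cx,cy,R,t=cam(n); d=R.T@np.array([(u-cx)/f,(v-cy)/f,1]); return -R.T@t,d
                ~~~^^^
  File "h.py", line 4, in cam
    p=env.camera_params(n); f=240/np.tan(np.radians(p['fovy'])/2)
ValueError: time passes only in moves, steps and waits
```

```bash
cat >> h.py <<'E'
def goto(x,y,z,hd=None):
    o=env.get_obs(); q=o['orientation']; p=o['tcp_pos']
    from scipy.spatial.transform import Rotation as Ro
    R=Ro.from_quat([q[1],q[2],q[3],q[0]]).as_matrix()
    h=np.arctan2(R[1,0],R[0,0]); s=R.T@(np.array([x,y,z])-p)*1000
    tw=0 if hd is None else -((np.radians(hd)-h+np.pi)%(2*np.pi)-np.pi)
    print('t%.1f'%o['t'],'tcp',p.round(4),'hd %.2f'%np.degrees(h),'tilt',R[:2,2].round(4),'F',o['wrist_force'].round(1),'w %.4f'%o['width'],'-> shift',s.round(1),'tw %.3f'%tw)
E
python3 -m handwheel '[15,-7,0,-0.04, 45,-21,0,-0.13, 85,-40,0,-0.23, 127,-59,0,-0.33, 170,-79,0,-0.44, 213,-99,0,-0.55, 256,-119,0,-0.66, 300,-140,0,-0.78, 343,-160,0,-0.9, 384,-179,0,-1.02, 420,-196,0,-1.12, 440,-205,0,-1.162]' -1
python3 -c "
from h import *
goto(.5415,.2616,.2,83.5)"
```

```text
t: 1.3
tcp_pos: [0.5525, -0.2942, 0.2152]
orientation: [-0.0, 0.744, 0.668, 0.002]
wrist_force: [0.0, 0.2, 0.6]
width: 0.0856
finger_force: 0.0
t1.3 tcp [ 0.5525 -0.2942  0.2152] hd 83.84 tilt [0.0016 0.0028] F [0.  0.2 0.6] w 0.0856 -> shift [551.3 -70.6  16.7] tw 0.006
```

```bash
python3 -m handwheel '[20,-3,1,0, 65,-8,2,0, 113,-14,3,0, 161,-20,4,0, 210,-27,5,0, 259,-33,6,0, 308,-39,8,0, 357,-46,9,0, 406,-52,10,0, 455,-58,12,0.003, 505,-65,13,0.006, 541,-69,14,0.006]'
python3 -m handwheel '[8,-1,1,0, 10,-1,1,0, 10,-1,1,0]'
python3 - <<'E'
from h import *
goto(.5415,.2616,.092,83.5)
im,D=env.snapshot('scene'); np.save('s2',D); cv2.imwrite('pics/s2.png',cv2.resize(im[80:240,340:540],None,fx=4,fy=4-.25))
E
```

```text
t: 2.5
tcp_pos: [0.5429, 0.2492, 0.2012]
orientation: [-0.0, 0.748, 0.663, 0.0]
wrist_force: [0.5, -0.3, 0.2]
width: 0.0853
finger_force: 0.0
t: 2.8
tcp_pos: [0.5445, 0.254, 0.1998]
orientation: [0.001, 0.75, 0.662, -0.001]
wrist_force: [-0.0, -0.7, -0.6]
width: 0.0853
finger_force: 0.0
t2.8 tcp [0.5445 0.254  0.1998] hd 82.87 tilt [-0.0003 -0.0019] F [-0.  -0.7 -0.6] w 0.0853 -> shift [  7.4  -3.9 107.8] tw -0.011
```

View pics/s2.png

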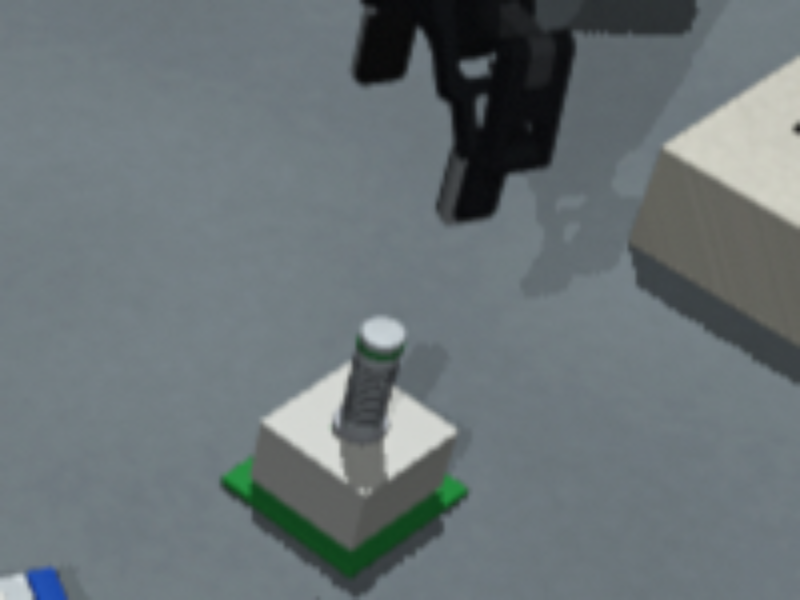

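```bash
python3 -m handwheel '[3,-2,8,-0.005, 6,-3,25,-0.01, 7,-4,40,-0.01, 7,-4,48,-0.01, 7,-4,50,-0.01, 7,-4,50,-0.01]'
python3 - <<'E'
from h import *
print(proj('scene',(.5445,.254,.199)))
goto(.5415,.2616,.092,83.5)
im,D=env.snapshot('scene'); np.save('s2',D); cv2.imwrite('pics/s3.png',cv2.resize(im[100:220,360:520],None,fx=5,fy=5,interpolation=cv2.INTER_CUBIC))
o=env.get_obs()['tcp_pos']; print('tcp proj crop',[(np.array(proj('scene',o+np.array(d)))-(360,100))*5 for d in((0,0,-.001),(.0425,0,-.001),(-.0425,0,-.001))])
E
```

```text
t: 3.45
tcp_pos: [0.5414, 0.2626, 0.15]
orientation: [0.0, 0.746, 0.666, -0.0]
wrist_force: [-0.0, -0.6, -0.2]
width: 0.0855
finger_force: 0.0
(np.float64(440.8947839482273), np.float64(132.8400093114245))
t3.5 tcp [0.5414 0.2626 0.15  ] hd 83.48 tilt [-0.0001 -0.0003] F [-0.  -0.6 -0.2] w 0.0855 -> shift [-1.   0.2 58. ] tw -0.000
tcp proj crop [array([397.84129721, 262.27187759]), array([459.29695519, 345.22946283]), array([339.18492933, 183.09298995])]
```

View pics/s3.png

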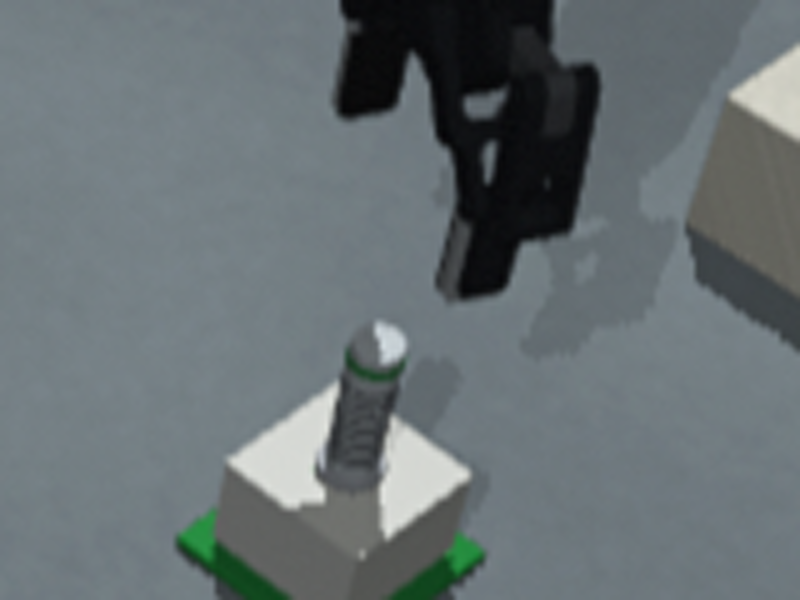

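The open fingertips appear about 59 crop pixels higher than the projected TCP, with left tip near (365,112) and right tip near (473,293). I'll check this against depth.

Run:
```python
from h import *
np.set_printoptions(precision=4,suppress=True)
D=np.load('s2.npy'); f,cx,cy,R,t=cam('scene'); o=-R.T@t
v,u=np.mgrid[100:220,360:520]; d=D[100:220,360:520]
P=(np.stack([(u-cx)/f*d,(v-cy)/f*d,d],-1).reshape(-1,3))@R+o
P=P[d.ravel()>0]
F=P[(P[:,2]>.125)&(P[:,2]<.25)&(P[:,1]>.2)&(P[:,1]<.32)]
for nm,Q in(('far',F[F[:,0]<.535]),('near',F[F[:,0]>.55])):
    q=Q[Q[:,2]<np.percentile(Q[:,2],2)+.012]
    print(nm,len(Q),'zmin',np.percentile(Q[:,2],[1,2,5]),'tip box',q.min(0),q.max(0))
G=P[(P[:,2]>.108)&(P[:,2]<.122)&(abs(P[:,0]-.541)<.02)&(abs(P[:,1]-.262)<.02)]
print('gauge top',G.min(0),G.max(0),np.median(G,0))
```

```text
far 297 zmin [0.1811 0.1815 0.1849] tip box [0.4928 0.2557 0.1808] [0.5011 0.2775 0.1934]
near 581 zmin [0.1841 0.1863 0.1905] tip box [0.5828 0.2433 0.1797] [0.6004 0.263  0.1981]
gauge top [0.5322 0.2506 0.1081] [0.553  0.2715 0.1162] [0.5439 0.2608 0.1131]
```

```bash
cat > tip.py <<'E'
from h import *
np.set_printoptions(precision=4,suppress=True)
def tips(x,y,zlo,r=.09,name=None):
    im,D=env.snapshot('scene'); 
    if name: cv2.imwrite(name,im)
    f,cx,cy,R,t=cam('scene'); o=-R.T@t
    v,u=np.mgrid[0:480,0:640]
    P=np.stack([(u-cx)/f*D,(v-cy)/f*D,D],-1).reshape(-1,3)@R+o
    P=P[(D.ravel()>0)&(abs(P[:,0]-x)<r)&(abs(P[:,1]-y)<r)&(P[:,2]>zlo)]
    return P
E
python3 -m handwheel '[-1,0,0,0, -1,0,0,0, -1,0,0,0, -1,0,0,0, -1,0,0,0, -1,0,0,0]' 0.3 20
python3 - <<'E'
from tip import *
print(env.finger_overhang); goto(.5415,.2616,.092,83.5)
F=tips(.541,.262,.125)
F=F[F[:,2]<.25]
print(np.percentile(F[:,2],[.5,1,2,5]))
z0=np.percentile(F[:,2],1)
for nm,Q in(('far',F[F[:,0]<.541]),('near',F[F[:,0]>.541])):
    q=Q[Q[:,2]<np.percentile(Q[:,2],1)+.012]; print(nm,len(q),q.min(0),q.max(0))
E
```

```text
t: 4.1
tcp_pos: [0.5411, 0.2623, 0.1502]
orientation: [0.0, 0.746, 0.666, 0.0]
wrist_force: [-0.4, -0.3, -0.9]
width: 0.0302
finger_force: 0.0
0.014
t4.1 tcp [0.5411 0.2623 0.1502] hd 83.53 tilt [0.0001 0.    ] F [-0.4 -0.3 -0.9] w 0.0302 -> shift [-0.6  0.5 58.2] tw 0.001
[0.1685 0.1697 0.171  0.1758]
far 66 [0.5185 0.2519 0.1667] [0.5293 0.2714 0.1813]
near 57 [0.5537 0.2478 0.1668] [0.5708 0.2652 0.182 ]
```

```bash
python3 -m handwheel '[0,0,8,0, 0,0,22,0, 0,0,36,0, 0,0,46,0, 0,0,52,0, 0,0,58,0, 0,0,62,0, 0,0,65,0, 0,0,65,0]' 0.1
python3 - <<'E'
from tip import *
goto(.5415,.2616,.061,83.5)
F=tips(.541,.262,.06,.06,'pics/s4f.png'); im=cv2.imread('pics/s4f.png'); cv2.imwrite('pics/s4.png',cv2.resize(im[110:230,370:500],None,fx=5,fy=5,interpolation=cv2.INTER_CUBIC))
for nm,Q in(('far',F[(F[:,0]<.525)]),('near',F[F[:,0]>.558])):
    q=Q[Q[:,2]<np.percentile(Q[:,2],1)+.012]; print(nm,len(q),q.min(0),q.max(0))
E
```

```text
t: 5.05
tcp_pos: [0.541, 0.2622, 0.0849]
orientation: [-0.0, 0.746, 0.666, -0.0]
wrist_force: [0.3, 1.1, -0.4]
width: 0.0386
finger_force: 0.0
t5.0 tcp [0.541  0.2622 0.0849] hd 83.53 tilt [-0.0001 -0.0001] F [ 0.3  1.1 -0.4] w 0.0386 -> shift [-0.6  0.5 23.9] tw 0.000
far 61 [0.513  0.2514 0.103 ] [0.5244 0.274  0.1166]
near 120 [0.5587 0.2466 0.1017] [0.5763 0.2659 0.1317]
```

View pics/s4.png

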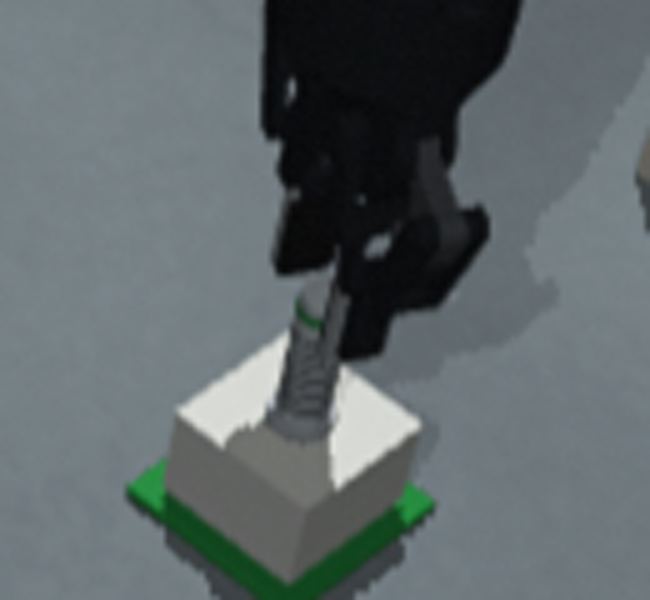

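```bash
python3 -m handwheel '[0,-1,6,0, 0,-1,12,0, 0,-1,18,0, 0,-1,22,0, 0,-1,23,0, 0,-1,23,0]' && python3 -m handwheel '[0,0,0,0, 0,0,0,0, 0,0,0,0, 0,0,0,0, 0,0,0,0, 0,0,0,0]' 1 40
python3 - <<'E'
from tip import *
goto(.541,.262,.061,83.5); print(env.get_obs()['finger_force'])
E
```

```text
t: 5.7
tcp_pos: [0.54, 0.2623, 0.0618]
orientation: [-0.0, 0.746, 0.666, -0.0]
wrist_force: [-0.5, -0.3, 0.4]
width: 0.0384
finger_force: 0.0
t: 6.3
tcp_pos: [0.5404, 0.2625, 0.0624]
orientation: [0.0, 0.746, 0.666, 0.0]
wrist_force: [0.4, -0.4, 1.8]
width: 0.0189
finger_force: 39.0
t6.3 tcp [0.5404 0.2625 0.0624] hd 83.52 tilt [0.0007 0.0003] F [ 0.4 -0.4  1.8] w 0.0189 -> shift [-0.4  0.6  1.4] tw 0.000
39.00970280170441
```

```bash
python3 -m handwheel '[0,0,-3,0, 0,0,-10,0, 0,0,-20,0, 0,0,-32,0, 0,0,-46,0, 0,0,-60,0, 0,0,-72,0, 0,0,-78,0, 0,0,-80,0, 0,0,-80,0]' 
python3 -m handwheel '[-6,2,0,0, -20,6,0,0, -40,13,0,0, -65,21,0,0, -90,29,0,0, -115,37,0,0, -140,45,0,0, -164,52,0,0, -185,59,0,0, -200,64,0,0, -208,66.5,0,0, -210.4,67.3,0,0]'
python3 -m handwheel '[0,0,0,0, 0,0,0,0]'
python3 - <<'E'
from tip import *
goto(.5835,.0459,.142,83.5)
F=tips(.583,.046,.03,.06,'pics/s5f.png'); im=cv2.imread('pics/s5f.png'); a=cv2.resize(im[140:290,290:380],None,fx=4,fy=4,interpolation=cv2.INTER_CUBIC)
im,D=env.snapshot('top'); b=cv2.resize(im[170:270,230:330],None,fx=4,fy=4,interpolation=cv2.INTER_CUBIC); b=cv2.copyMakeBorder(b,0,200,0,0,cv2.BORDER_CONSTANT)
cv2.imwrite('pics/s5.png',np.hstack([a,b]))
E
```

```text
t: 7.3
tcp_pos: [0.54, 0.2622, 0.1422]
orientation: [0.0, 0.746, 0.666, -0.0]
wrist_force: [-0.5, 0.0, -0.7]
width: 0.0192
finger_force: 39.4
t: 8.5
tcp_pos: [0.5832, 0.0444, 0.1419]
orientation: [-0.0, 0.746, 0.665, -0.0]
wrist_force: [-0.7, 0.7, -0.9]
width: 0.0191
finger_force: 39.3
t: 8.7
tcp_pos: [0.583, 0.0472, 0.1422]
orientation: [-0.0, 0.745, 0.667, 0.0]
wrist_force: [0.5, 0.3, -1.8]
width: 0.0191
finger_force: 39.3
t8.7 tcp [0.583  0.0472 0.1422] hd 83.63 tilt [-0.0001  0.001 ] F [ 0.5  0.3 -1.8] w 0.0191 -> shift [-1.2  0.6  0.2] tw 0.002
```

View pics/s5.png

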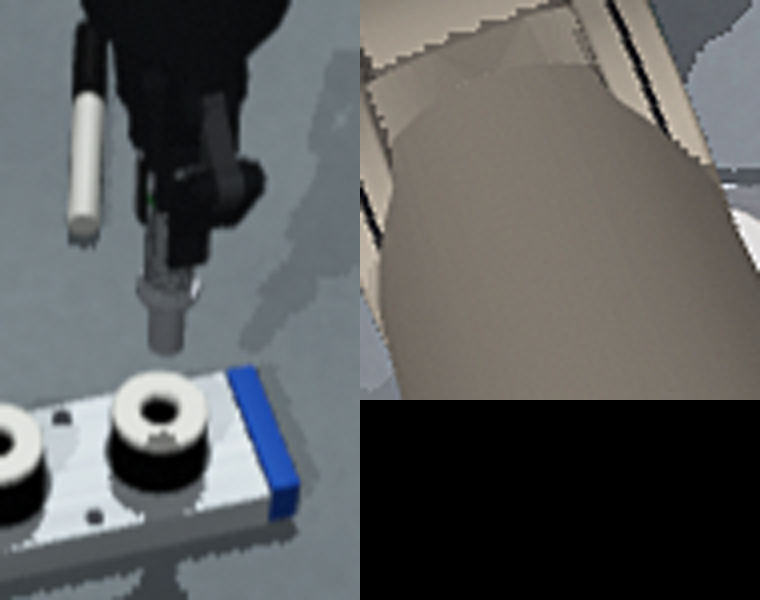

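Run:
```python
from h import *
goto(.5835,.0459,.142,83.5)
for z in(.090,.094,.098): print(z,at('scene',331.0,225.4,z))
```

```text
t8.8 tcp [0.5831 0.0471 0.1422] hd 83.63 tilt [0.     0.0006] F [ 0.2 -0.2 -1. ] w 0.0191 -> shift [-1.1  0.6  0.2] tw 0.002
0.09 [0.58041653 0.04824187 0.09      ]
0.094 [0.58342359 0.04685207 0.094     ]
0.098 [0.58643066 0.04546227 0.098     ]
```

The gauge hangs over carrier 1, with its tip near scene pixel (331,225) and about 1.3 mm too far in +y. I'll correct that and lower it while watching the force.

```bash
python3 -m handwheel '[-1.2,0.6,4,0, -1.2,0.6,14,0, -1.2,0.6,24,0, -1.2,0.6,31,0, -1.2,0.6,35,0, -1.2,0.6,36,0, -1.2,0.6,36,0]' && python3 -c "
from h import *
goto(.5835,.0459,.142,83.5)"
python3 -m handwheel '[0,0,2,0, 0,0,4,0, 0,0,6,0, 0,0,7,0, 0,0,8,0, 0,0,8,0]' | grep -E 'tcp|force'
```

```text
t: 9.5
tcp_pos: [0.5837, 0.0445, 0.106]
orientation: [-0.0, 0.746, 0.666, -0.0]
wrist_force: [0.0, -0.2, -1.5]
width: 0.0188
finger_force: 39.4
t9.5 tcp [0.5837 0.0445 0.106 ] hd 83.52 tilt [-0.0001  0.    ] F [ 0.  -0.2 -1.5] w 0.0188 -> shift [  1.4  -0.4 -36. ] tw 0.000
tcp_pos: [0.5839, 0.0446, 0.0981]
wrist_force: [-0.1, 0.6, -1.4]
finger_force: 39.4
```

```bash
python3 -m handwheel '[1.2,-0.3,0,0, 1.2,-0.3,1,0, 1.2,-0.3,2,0, 1.2,-0.3,3,0, 1.2,-0.3,4,0, 1.2,-0.3,4,0]' | grep -E 'tcp|wrist'
python3 -m handwheel '[0,0,1,0, 0,0,2,0, 0,0,3,0, 0,0,3,0]' | grep -E 'tcp|wrist'
```

```text
tcp_pos: [0.5837, 0.0456, 0.094]
wrist_force: [0.1, -0.3, -1.2]
tcp_pos: [0.5835, 0.0456, 0.091]
wrist_force: [-0.1, 1.4, -1.1]
```

```bash
python3 -m handwheel '[0,0,1,0, 0,0,1,0]' | grep -E 'tcp|wrist'
python3 -m handwheel '[0,0,1,0, 0,0,1,0]' | grep -E 'tcp|wrist'
python3 -m handwheel '[0,0,1,0, 0,0,1,0]' | grep -E 'tcp|wrist'
python3 -m handwheel '[0,0,1,0, 0,0,1,0]' | grep -E 'tcp|wrist'
```

```text
tcp_pos: [0.5835, 0.0456, 0.09]
wrist_force: [0.9, -0.4, -1.8]
tcp_pos: [0.5835, 0.0457, 0.089]
wrist_force: [-0.2, 0.5, -1.2]
tcp_pos: [0.5835, 0.0456, 0.088]
wrist_force: [-0.3, -0.2, -0.1]
tcp_pos: [0.5835, 0.0456, 0.087]
wrist_force: [0.9, -0.1, -2.5]
```

```bash
python3 -m handwheel '[0,0,1,0, 0,0,2,0, 0,0,3,0, 0,0,4,0, 0,0,4,0]' | grep -E 'tcp|wrist'
python3 -m handwheel '[0,0,2,0, 0,0,4,0, 0,0,6,0, 0,0,8,0, 0,0,10,0, 0,0,11,0, 0,0,11,0]' | grep -E 'tcp|wrist'
python3 -m handwheel '[0,0,1,0, 0,0,2,0, 0,0,2,0]' | grep -E 'tcp|wrist'
python3 -m handwheel '[0,0,1,0, 0,0,1,0]' | grep -E 'tcp|wrist'
python3 -m handwheel '[0,0,1,0, 0,0,1,0]' | grep -E 'tcp|wrist'
```

```text
tcp_pos: [0.5834, 0.0456, 0.0829]
wrist_force: [0.1, -0.0, -1.5]
tcp_pos: [0.5834, 0.0456, 0.0719]
wrist_force: [0.5, 1.1, -1.3]
tcp_pos: [0.5835, 0.0456, 0.07]
wrist_force: [0.9, 0.9, -1.7]
tcp_pos: [0.5835, 0.0457, 0.0691]
wrist_force: [0.3, 0.9, -2.3]
tcp_pos: [0.5835, 0.0456, 0.068]
wrist_force: [0.3, -0.8, -0.7]
```

```bash
for i in 1; do python3 -m handwheel '[0,0,0.6,0, 0,0,0.6,0]' | grep -E 'tcp|wrist'
python3 -m handwheel '[0,0,0.6,0, 0,0,0.6,0]' | grep -E 'tcp|wrist'
python3 -m handwheel '[0,0,0.6,0, 0,0,0.6,0]' | grep -E 'tcp|wrist'; done
```

```text
tcp_pos: [0.5835, 0.0457, 0.0675]
wrist_force: [0.3, 0.4, -2.1]
tcp_pos: [0.5836, 0.0457, 0.0674]
wrist_force: [0.0, 0.1, 4.3]
tcp_pos: [0.5837, 0.0457, 0.0673]
wrist_force: [-1.8, -0.9, 9.1]
```

Carrier 1 passes: the collar seated at TCP 0.0674 m with about 10 N of contact force. On to carrier 2.

```bash
python3 -m handwheel '[0,0,-3,0, 0,0,-9,0, 0,0,-18,0, 0,0,-29,0, 0,0,-40,0, 0,0,-49,0, 0,0,-54,0, 0,0,-56,0, 0,0,-56,0]' | grep -E 'tcp|wrist'
python3 -m handwheel '[-4,0,0,0, -12,0,0,0, -24,0,0,0, -38,0,0,0, -52,-0.3,0,0, -63,-0.5,0,0, -69,-0.5,0,0, -72,-0.5,0,0, -72,-0.5,0,0, -72,-0.5,0,0, -72,-0.5,0,0]' | grep -E 'tcp|wrist'
python3 -c "
from tip import *
goto(.5749,-.0261,.0975,83.5)
tips(.58,0,.03,.06,'pics/s6f.png')"
```

```text
tcp_pos: [0.5836, 0.0456, 0.1226]
wrist_force: [0.3, 0.1, -1.8]
tcp_pos: [0.575, -0.025, 0.1224]
wrist_force: [0.1, -0.1, -0.5]
t16.4 tcp [ 0.575  -0.025   0.1224] hd 83.59 tilt [0.0002 0.0005] F [ 0.1 -0.1 -0.5] w 0.0186 -> shift [-1.2 -0.  24.9] tw 0.002
```

```bash
python3 -m handwheel '[-0.4,0,4,0, -0.4,0,9,0, -0.4,0,14,0, -0.4,0,16,0, -0.4,0,16,0]' | grep -E 'tcp|wrist'
python3 -m handwheel '[0,0,2,0, 0,0,4,0, 0,0,6,0, 0,0,7,0, 0,0,8,0, 0,0,8,0]' | grep -E 'tcp|wrist'
```

```text
tcp_pos: [0.5745, -0.0262, 0.1057]
wrist_force: [0.2, 0.1, -0.9]
tcp_pos: [0.5748, -0.0262, 0.0982]
wrist_force: [-0.3, 0.4, -1.5]
```

Tip is 3 mm inside the mouth with no contact, so I'll keep going down in small steps.

```bash
python3 -m handwheel '[0,0,1,0, 0,0,2,0, 0,0,3,0, 0,0,4,0, 0,0,4,0]' | grep -E 'tcp|wrist'
python3 -m handwheel '[0,0,1,0, 0,0,2,0, 0,0,3,0, 0,0,3,0]' | grep -E 'tcp|wrist'
python3 -m handwheel '[0,0,0.6,0, 0,0,0.6,0]' | grep -E 'tcp|wrist'
python3 -m handwheel '[0,0,0.6,0, 0,0,0.6,0]' | grep -E 'tcp|wrist'
```

```text
tcp_pos: [0.575, -0.0262, 0.0942]
wrist_force: [-0.2, -0.7, -2.0]
tcp_pos: [0.5749, -0.0262, 0.0912]
wrist_force: [0.8, 0.1, -2.4]
tcp_pos: [0.575, -0.0262, 0.0907]
wrist_force: [0.6, -0.6, -1.1]
tcp_pos: [0.5749, -0.0262, 0.0901]
wrist_force: [0.6, -0.0, -0.5]
```

```bash
python3 -m handwheel '[0,0,0.6,0, 0,0,0.6,0]' | grep -E 'tcp|wrist'
python3 -m handwheel '[0,0,0.6,0, 0,0,0.6,0]' | grep -E 'tcp|wrist'
```

```text
tcp_pos: [0.5749, -0.0263, 0.0895]
wrist_force: [1.2, -0.4, -0.9]
tcp_pos: [0.5749, -0.0262, 0.0889]
wrist_force: [1.1, -0.1, -0.6]
```

```bash
python3 -m handwheel '[0,0,0.6,0, 0,0,0.6,0]' | grep -E 'tcp|wrist'
python3 -m handwheel '[0,0,0.6,0, 0,0,0.6,0]' | grep -E 'tcp|wrist'
python3 -m handwheel '[0,0,0.6,0, 0,0,0.6,0]' | grep -E 'tcp|wrist'
```

```text
tcp_pos: [0.5749, -0.0262, 0.0883]
wrist_force: [0.9, -0.7, -1.1]
tcp_pos: [0.5748, -0.0262, 0.0877]
wrist_force: [0.6, 0.8, 0.0]
tcp_pos: [0.5748, -0.0262, 0.087]
wrist_force: [0.4, -0.1, -1.6]
```

```bash
python3 -m handwheel '[0,0,1,0, 0,0,2,0, 0,0,3,0, 0,0,4,0, 0,0,4,0]' | grep -E 'tcp|wrist'
python3 -m handwheel '[0,0,2,0, 0,0,4,0, 0,0,6,0, 0,0,8,0, 0,0,10,0, 0,0,12,0, 0,0,14,0, 0,0,15,0, 0,0,15,0]' | grep -E 'tcp|wrist'
python3 -m handwheel '[0,0,0.6,0, 0,0,0.6,0]' | grep -E 'tcp|wrist'
python3 -m handwheel '[0,0,0.6,0, 0,0,0.6,0]' | grep -E 'tcp|wrist'
```

```text
tcp_pos: [0.5748, -0.0262, 0.0829]
wrist_force: [0.9, 0.8, -2.0]
tcp_pos: [0.5748, -0.0262, 0.0679]
wrist_force: [-0.0, -0.1, -1.5]
tcp_pos: [0.5749, -0.0262, 0.0675]
wrist_force: [1.0, -0.1, -1.1]
tcp_pos: [0.5749, -0.0262, 0.0673]
wrist_force: [-1.3, -0.3, 5.0]
```

Carrier 2 passes. Carrier 3 must be tested too.

```bash
python3 -m handwheel '[0,0,-3,0, 0,0,-9,0, 0,0,-18,0, 0,0,-29,0, 0,0,-40,0, 0,0,-49,0, 0,0,-54,0, 0,0,-56,0, 0,0,-56,0]' | grep -E 'tcp|wrist'
python3 -m handwheel '[-4,0,0,0, -12,0,0,0, -24,0,0,0, -38,0,0,0, -52,0,0,0, -63,0.3,0,0, -69,0.3,0,0, -71,0.3,0,0, -71,0.3,0,0, -71,0.3,4,0, -71,0.3,10,0, -71,0.3,16,0]' | grep -E 'tcp|wrist'
python3 -m handwheel '[0,0,2,0, 0,0,4,0, 0,0,6,0, 0,0,7,0, 0,0,8,0, 0,0,8,0]' | grep -E 'tcp|wrist'
```

```text
tcp_pos: [0.5749, -0.0263, 0.1232]
wrist_force: [0.5, 0.1, -0.8]
tcp_pos: [0.5671, -0.0962, 0.1063]
wrist_force: [-0.1, 0.0, -2.5]
tcp_pos: [0.5672, -0.0968, 0.0989]
wrist_force: [0.1, 0.4, -1.5]
```

```bash
python3 -m handwheel '[0,0,1,0, 0,0,2,0, 0,0,3,0, 0,0,4,0, 0,0,4,0]' | grep -E 'tcp|wrist'
python3 -m handwheel '[0,0,1,0, 0,0,2,0, 0,0,3,0, 0,0,4,0, 0,0,4,0]' | grep -E 'tcp|wrist'
python3 -m handwheel '[0,0,0.6,0, 0,0,0.6,0]' | grep -E 'tcp|wrist'
python3 -m handwheel '[0,0,0.6,0, 0,0,0.6,0]' | grep -E 'tcp|wrist'
```

```text
tcp_pos: [0.5674, -0.0968, 0.0949]
wrist_force: [1.0, 0.3, -1.2]
tcp_pos: [0.5672, -0.0968, 0.0908]
wrist_force: [1.5, 0.1, -1.3]
tcp_pos: [0.5672, -0.0968, 0.0903]
wrist_force: [1.1, -0.2, -1.0]
tcp_pos: [0.5672, -0.0968, 0.0897]
wrist_force: [0.6, -0.2, -1.8]
```

```bash
python3 -m handwheel '[0,0,0.6,0, 0,0,0.6,0]' | grep -E 't:|tcp|wrist'
```

```text
t: 25.95
tcp_pos: [0.5674, -0.0968, 0.0893]
wrist_force: [0.2, -0.7, 1.2]
```

```bash
python3 -m handwheel '[0,0,0.5,0, 0,0,0.5,0]' | grep -E 't:|tcp|wrist'
```

```text
t: 26.15
tcp_pos: [0.5675, -0.0968, 0.0893]
wrist_force: [0.9, 0.4, 4.8]
```

Carrier 3 stopped the pin at TCP 0.0893 m, 22 mm short of seating, so it's the reject. Now I'll return the gauge.

```bash
python3 -m handwheel '[0,0,-2,0, 0,0,-8,0, 0,0,-17,0, 0,0,-28,0, 0,0,-40,0, 0,0,-50,0, 0,0,-56,0, 0,0,-58,0, 0,0,-58,0]' | grep -E 'tcp|wrist'
python3 -m handwheel '[8,-1,0,0, 30,-6,0,0, 65,-12,0,0, 105,-20,0,0, 145,-28,0,0, 185,-35,0,0, 225,-43,0,0, 262,-50,0,0, 295,-56,0,0, 322,-61,0,0, 341,-65,0,0, 350,-67,0,0]' | grep -E 'tcp|wrist'
python3 -m handwheel '[3,-0.5,0,0, 4,-0.5,0,0, 4,-0.5,0,0, 4,-0.5,0,0, 4,-0.5,0,0]' | grep -E 'tcp|wrist'
python3 -c "
from h import *
goto(.5403,.2624,.062,83.5)"
```

```text
tcp_pos: [0.5672, -0.0969, 0.1469]
wrist_force: [-0.3, 0.1, -1.4]
tcp_pos: [0.5385, 0.2619, 0.1461]
wrist_force: [0.1, -0.5, -1.9]
tcp_pos: [0.5403, 0.2615, 0.1467]
wrist_force: [-0.3, 0.1, -1.6]
t28.8 tcp [0.5403 0.2615 0.1467] hd 83.44 tilt [ 0.0001 -0.0004] F [-0.3  0.1 -1.6] w 0.0191 -> shift [ 1.  -0.2 84.7] tw -0.001
```

```bash
python3 -m handwheel '[0.6,0,5,0, 0.6,0,15,0, 0.6,0,27,0, 0.6,0,37,0, 0.6,0,43,0, 0.6,0,45,0, 0.6,0,45,0]' | grep -E 'tcp|wrist'
python3 -m handwheel '[0,0,1,0, 0,0,2,0, 0,0,3,0, 0,0,4,0, 0,0,5,0, 0,0,5,0]' | grep -E 'tcp|wrist'
python3 -m handwheel '[0,0,1,0, 0,0,2,0, 0,0,3,0, 0,0,3,0]' | grep -E 'tcp|wrist'
```

```text
tcp_pos: [0.5399, 0.2631, 0.1012]
wrist_force: [-0.4, -0.3, -0.6]
tcp_pos: [0.54, 0.2631, 0.0965]
wrist_force: [0.2, -0.1, -0.3]
tcp_pos: [0.5401, 0.2631, 0.0934]
wrist_force: [0.5, -0.8, -1.3]
```

```bash
python3 -m handwheel '[-0.5,0,2,0, -0.5,0,5,0, -0.5,0,9,0, -0.5,0,13,0, -0.5,0,17,0, -0.5,0,21,0, -0.5,0,25,0, -0.5,0,28,0, -0.5,0,30,0, -0.5,0,30,0]' | grep -E 'tcp|wrist'
python3 -m handwheel '[0,0,0.6,0, 0,0,0.6,0]' | grep -E 'tcp|wrist'
python3 -m handwheel '[0,0,0.6,0, 0,0,0.6,0]' | grep -E 'tcp|wrist'
```

```text
tcp_pos: [0.5403, 0.2626, 0.0634]
wrist_force: [2.8, -0.1, -2.7]
tcp_pos: [0.5403, 0.2626, 0.0631]
wrist_force: [2.4, 0.2, -0.8]
tcp_pos: [0.5403, 0.2627, 0.0626]
wrist_force: [0.9, 0.2, -0.2]
```

```bash
python3 -m handwheel '[0,0,0.6,0, 0,0,0.6,0]' | grep -E 'tcp|wrist'
python3 -m handwheel '[0,0,0.6,0, 0,0,0.6,0]' | grep -E 't:|tcp|wrist'
```

```text
tcp_pos: [0.5403, 0.2627, 0.0624]
wrist_force: [0.7, -0.9, 3.6]
t: 32.25
tcp_pos: [0.5404, 0.2628, 0.0623]
wrist_force: [0.9, -1.1, 8.6]
```

Gauge fully home, at the same height and position as at the start. Next I'll release it, back off and go to carrier 3.

```bash
python3 -m handwheel '[0,0,-0.7,0, 0,0,-0.7,0]' | grep -E 'tcp|wrist'
python3 -m handwheel '[0,0,0,0, 0,0,0,0, 0,0,0,0, 0,0,0,0, 0,0,0,0]' -0.2 20
python3 -m handwheel '[0,0,-4,0, 0,0,-14,0, 0,0,-28,0, 0,0,-44,0, 0,0,-60,0, 0,0,-72,0, 0,0,-79,0, 0,0,-80,0]' | grep -E 'tcp|wrist'
python3 - <<'E'
from tip import *
goto(.5674,-.0968,.14,83.5)
F=tips(.541,.262,.104,.025); F=F[F[:,2]<.125]; print('gauge top',np.median(F,0),len(F))
E
```

```text
tcp_pos: [0.5404, 0.2627, 0.0624]
wrist_force: [2.1, -0.5, 5.1]
t: 32.95
tcp_pos: [0.5398, 0.2627, 0.0617]
orientation: [-0.0, 0.746, 0.666, -0.0]
wrist_force: [-0.2, 0.5, -0.1]
width: 0.0509
finger_force: 0.0
tcp_pos: [0.5407, 0.263, 0.1433]
wrist_force: [-0.2, 0.4, 0.6]
t33.8 tcp [0.5407 0.263  0.1433] hd 83.52 tilt [0.002 0.001] F [-0.2  0.4  0.6] w 0.0506 -> shift [-354.5   67.2    3. ] tw 0.000
gauge top [0.5436 0.2594 0.1128] 116
```

```bash
python3 -m handwheel '[-8,1,0,0, -30,6,0,0, -65,12,0,0, -105,20,0,0, -145,28,0,0, -185,35,0,0, -225,43,0,0, -262,50,0,0, -295,56,0,0, -322,61,0,0, -341,65,0,0, -350,67,0,0]' -1 | grep -E 'tcp|wrist'
python3 -m handwheel '[-4,0.3,5,0, -4,0.3,20,0, -4,0.3,35,0, -4,0.3,46,0, -4,0.3,50,0, -4,0.3,50,0]' | grep -E 'tcp|wrist'
python3 - <<'E'
from tip import *
goto(.5674,-.0968,.013,83.5)
F=tips(.567,-.097,.06,.08); 
for nm,Q in(('far',F[(F[:,0]<.54)]),('near',F[F[:,0]>.595])):
    q=Q[Q[:,2]<np.percentile(Q[:,2],1)+.012]; print(nm,len(q),q.min(0),q.max(0))
E
```

```text
tcp_pos: [0.5661, -0.0961, 0.141]
wrist_force: [0.5, -0.7, -0.6]
tcp_pos: [0.5665, -0.0959, 0.0913]
wrist_force: [-0.4, -0.8, 1.0]
t35.6 tcp [ 0.5665 -0.0959  0.0913] hd 83.59 tilt [-0.0013  0.0005] F [-0.4 -0.8  1. ] w 0.0855 -> shift [-0.9  1.1 78.3] tw 0.002
far 17 [ 0.5249 -0.1458  0.4438] [ 0.533  -0.1442  0.4614]
near 95 [ 0.6129 -0.1125  0.1212] [ 0.6251 -0.091   0.1478]
```

```bash
python3 -m handwheel '[-0.5,0.7,5,0, -0.5,0.7,18,0, -0.5,0.7,33,0, -0.5,0.7,48,0, -0.5,0.7,60,0, -0.5,0.7,69,0, -0.5,0.7,75,0, -0.5,0.7,78,0, -0.5,0.7,78,0]' | grep -E 'tcp|wrist'
python3 -m handwheel '[0,0,0,0, 0,0,0,0, 0,0,0,0, 0,0,0,0, 0,0,0,0, 0,0,0,0, 0,0,0,0]' 1 30
```

```text
tcp_pos: [0.5676, -0.0972, 0.0137]
wrist_force: [0.7, -0.3, 0.2]
t: 37.25
tcp_pos: [0.568, -0.0974, 0.0146]
orientation: [0.0, 0.746, 0.666, 0.0]
wrist_force: [-0.3, -0.1, 6.4]
width: 0.0416
finger_force: 30.3
```

```bash
python3 -m handwheel '[0,0,-1,0, 0,0,-4,0, 0,0,-9,0, 0,0,-16,0, 0,0,-25,0, 0,0,-36,0, 0,0,-48,0, 0,0,-60,0, 0,0,-70,0, 0,0,-77,0, 0,0,-80,0, 0,0,-80,0]'
python3 -m handwheel '[-5,-2,0,0, -16,-8,0,0, -34,-17,0,0, -56,-27,0,0, -80,-39,0,0, -104,-51,0,0, -128,-63,0,0, -150,-74,0,0, -170,-84,0,0, -186,-92,0,0, -196,-97,0,0, -200,-98.5,0,0]' | grep -E 'tcp|wrist'
python3 -m handwheel '[0,0,0,0, 0,0,0,0, 0,0,0,0]' | grep -E 'tcp|wrist|width'
python3 - <<'E'
from tip import *
goto(.447,-.285,.0103,83.5)
F=tips(.447,-.285,-.01,.09,'pics/s7f.png')
im=cv2.imread('pics/s7f.png'); cv2.imwrite('pics/s7.png',cv2.resize(im[130:310,40:260],None,fx=3.3,fy=3.3,interpolation=cv2.INTER_CUBIC))
E
```

```text
t: 38.45
tcp_pos: [0.5678, -0.0973, 0.0943]
orientation: [0.0, 0.746, 0.666, 0.0]
wrist_force: [0.2, -0.1, -2.0]
width: 0.0413
finger_force: 30.6
tcp_pos: [0.4455, -0.2864, 0.0936]
wrist_force: [0.4, -0.2, -2.2]
tcp_pos: [0.4479, -0.2838, 0.094]
wrist_force: [-0.3, -0.2, -1.7]
width: 0.0415
t40.0 tcp [ 0.4479 -0.2838  0.094 ] hd 83.63 tilt [0.0006 0.0005] F [-0.3 -0.2 -1.7] w 0.0415 -> shift [-1.3 -0.9 83.7] tw 0.002
```

View pics/s7.png

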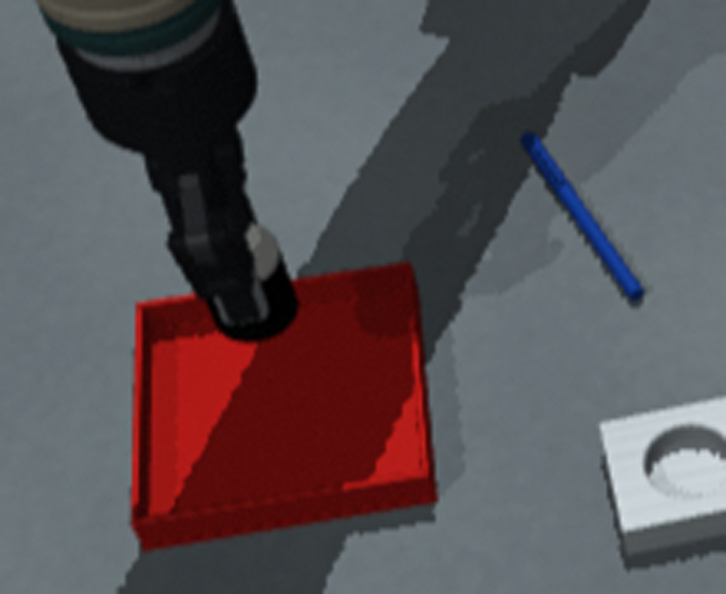

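The carrier is held upright over the tray, with its underside near crop pixel (258,320), and pocket 3 is empty. Lowering now.

```bash
python3 -m handwheel '[1,0,4,0, 3,0,14,0, 3,0,27,0, 3,0,40,0, 3,0,52,0, 3,0,62,0, 3,0,69,0, 3,0,74,0, 3,0,77,0, 3,0,79,0, 3,0,79,0]' | grep -E 'tcp|wrist'
python3 -m handwheel '[0,0,0.8,0, 0,0,1.6,0, 0,0,1.6,0]' | grep -E 'tcp|wrist'
python3 -m handwheel '[0,0,0.8,0, 0,0,0.8,0]' | grep -E 'tcp|wrist'
python3 -m handwheel '[0,0,0.6,0, 0,0,0.6,0]' | grep -E 'tcp|wrist'
```

```text
tcp_pos: [0.4476, -0.282, 0.015]
wrist_force: [-0.1, 0.3, -2.1]
tcp_pos: [0.4476, -0.282, 0.0134]
wrist_force: [-0.6, -0.8, -1.3]
tcp_pos: [0.4475, -0.2819, 0.0125]
wrist_force: [-0.7, 0.0, -1.1]
tcp_pos: [0.4475, -0.2819, 0.0119]
wrist_force: [0.2, -0.5, -2.2]
```

```bash
python3 -m handwheel '[0,0,0.6,0, 0,0,0.6,0]' | grep -E 'tcp|wrist'
python3 -m handwheel '[0,0,0.6,0, 0,0,0.6,0]' | grep -E 'tcp|wrist'
```

```text
tcp_pos: [0.4475, -0.2818, 0.0112]
wrist_force: [0.6, -0.7, 0.1]
tcp_pos: [0.4476, -0.2819, 0.0107]
wrist_force: [0.4, 0.2, -1.6]
```

```bash
python3 -m handwheel '[0,0,0.5,0, 0,0,0.5,0]' | grep -E 'tcp|wrist'
python3 -m handwheel '[0,0,0.4,0, 0,0,0.4,0]' | grep -E 'tcp|wrist'
```

```text
tcp_pos: [0.4476, -0.2819, 0.0106]
wrist_force: [-1.5, 0.3, 3.7]
tcp_pos: [0.4476, -0.2819, 0.0106]
wrist_force: [-1.7, 0.4, 8.1]
```

```bash
python3 -m handwheel '[0,0,-0.6,0, 0,0,-0.6,0]' | grep -E 'tcp|wrist'
python3 -m handwheel '[0,0,0,0, 0,0,0,0, 0,0,0,0, 0,0,0,0]' -0.5 20 | grep -E 'tcp|wrist|width'
python3 -m handwheel '[0,0,-3,0, 0,0,-10,0, 0,0,-22,0, 0,0,-38,0, 0,0,-56,0, 0,0,-76,0, 0,0,-96,0, 0,0,-116,0, 0,0,-136,0, 0,0,-150,0, 0,0,-156,0, 0,0,-156,0]' | grep -E 't:|tcp|wrist'
python3 -m handwheel '[-10,-10,0,0, -35,-15,0,0, -65,-15,0,0, -95,-15,0,0, -125,-15,0,0, -150,-15,0,0, -165,-15,0,0, -170,-15,0,0]' | grep -E 't:|tcp'
python3 - <<'E'
from tip import *
F=tips(.447,-.285,.035,.07); F=F[F[:,2]<.08]; print('carrier in tray',np.median(F,0),F.min(0),F.max(0),len(F))
s,D=env.snapshot('scene'); t,_=env.snapshot('top')
a=cv2.resize(s[140:380,60:470],None,fx=1.9,fy=1.9)[:300] if 0 else cv2.resize(s[140:380,60:480],(525,300))
b=cv2.resize(t[80:400,120:540],(394,300)); cv2.imwrite('pics/end.png',np.vstack([cv2.copyMakeBorder(a,0,0,0,0,0),cv2.copyMakeBorder(b,0,0,0,131,cv2.BORDER_CONSTANT)]))
E
```

```text
tcp_pos: [0.4476, -0.282, 0.0106]
wrist_force: [-0.9, 0.7, 4.7]
tcp_pos: [0.4475, -0.2819, 0.0103]
wrist_force: [0.1, 0.2, 0.2]
width: 0.0642
t: 44.4
tcp_pos: [0.448, -0.2822, 0.1677]
wrist_force: [0.3, -0.9, -0.9]
t: 45.2
tcp_pos: [0.4116, -0.4508, 0.1653]
carrier in tray [ 0.4537 -0.2819  0.0489] [ 0.4271 -0.3027  0.0351] [ 0.4711 -0.2615  0.0537] 485
```

View pics/end.png

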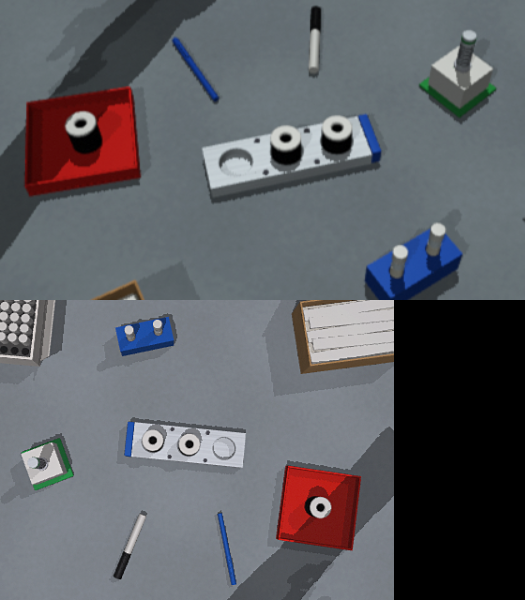

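The last picture shows the carrier upright near the middle of the tray, at (83,125) in the scene half. The two good carriers are in their pockets, the gauge is home in its stand, and the pens and tubes haven't moved.

```bash
python3 -c "
from bench import env
print(env.finish_job())"
```

```text
the job is handed in; nothing more can be done
None
```

The job is handed in: the gauge seated fully in carriers 1 and 2 but stopped 22 mm short in carrier 3 (farthest from the blue end), which now stands upright in the red tray, with the gauge back home in its stand, nothing else disturbed, and about 45 s used.

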